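# Seat the filter in the press cell with the right tamper

### The arm

A 6-joint arm with a two-finger parallel gripper is mounted at the origin on the work surface. World frame = base frame: x ahead of the robot, y to its left, z up, the work surface at z = 0. Lengths are in m, angles in rad, forces in N, time in s.
With the tool pointing down it reaches from about 0.4 to 0.825 m from the base axis. Payload 7 kg.
Tool frame: the origin (TCP) lies between the finger pads; the fingertips stand 22 mm ahead of it and the grasp point (between the pads) lies 3 mm ahead of it; z points along the fingers, y is the direction in which the jaws open and shut (so a half turn about z gives the same grasp; the last joint's range is limited). The gripper opens to 88 mm and grips with 3 to 60 N. Pads are 19 mm wide; open, the fingers measure 130 mm over their backs; the gripper's body (78 mm by 193 mm) begins 47 mm behind the grasp point.
Start: joints at [-0.924, 0.359, 0.012, 0, -1.224, -0.288], TCP at [0.237, -0.632, 0.249] pointing down, gripper open.
Joint ranges: [-3.07, 3.07], [-1.43, 2.12], [-1.02, 1.25], [-3.03, 1.67], [-3.05, -0], [-3.03, 3.03]. Speed limits (rad/s): [2.39, 2.39, 3.01, 3.14, 3.14, 3.14].

### API

Orientations are given as [roll, pitch, yaw] about the fixed x, y, z axes, in that order (R = Rz(yaw) Ry(pitch) Rx(roll)).
In Python, from station import arm, optics gives the robot as it stands. The module is installed in compiled form; this text tells all that it offers.
- The arm moves only by the tool jog_arm, never from a script. Its argument "motion" is a list that holds one entry, the list of rows, each a list of 7 numbers: the shift along the tool's x, y, z in m, then the turn, a rotation vector about the tool's x, y, z in degrees, then the finger opening in m, from 0 to 0.0876. In form: [[[x, y, z, rx, ry, rz, grip], ...]]. A call has 1 to 8 rows; each row is the pose to reach, as a shift and turn from the pose measured when the call began, along the tool's axes at that moment; what a row does not reach only later rows make up. A row lasts 1/10 s, in which the tool goes at most 50 mm and 8.59 degrees, less where a joint would pass 70% of its speed; a pose out of reach is approached as far as the arm can. A call with a gripper value outside its range is refused whole. The fingers move at their own pace and stop on an object; "newtons" is the grip in N (left out, the last holds). Time passes only in rows, so rows that repeat a pose let the fingers close. It gives the time, the measured TCP pose, the force and the opening at its end, in the units of the state.
- arm.get_state(): the state, without advancing time (a new reading comes with each control period).
- optics.grab_frame(name): name is "scene" or "top" or "wrist"; returns the picture (480x640x3 uint8, red, green, blue); there is no depth.
- optics.camera_model(name): a dict with "mtx" (3x3 intrinsics, pixels), "D" ([k1, k2, p1, p2, k3] as OpenCV has them; the pictures are not rectified), "R" (3x3) and "t" (3): a world point X has camera coordinates R X + t; the wrist camera has in their place "mount" (4x4, takes a point from camera to tool coordinates, whose origin is the TCP and whose axes are the flange's). Camera axes: x right, y down, z forward; pixel columns grow to the right and rows downward; lengths in m; the calibration is good to about 2 mm. A picture is of the moment at which its call begins: read the wrist's pose just before it. camera_model takes no time and is no camera call.
- arm.job_done(): hands the job in, once; it reports no verdict.
The state is a dict: "t": time; "q": joint angles; "qd": joint speeds; "joint_efforts": joint torques, N m; "eef_pos": TCP position; "ee_rot": TCP orientation; "force": force on the tool from outside, world axes, zero at the start; "moment": the same for the moment, N m; "width": finger opening in m.
Only numpy, scipy, OpenCV 4.12 (cv2) and the standard library are available. Lean on these libraries where they do the work, as an engineer would, in place of code of your own. Each camera call takes 0.05 s, during which the arm holds its last target.

### The job

A filter lies on the sprung plate inside the round metal cell. Take the tamper whose foot fits the cell closely (neither the wide one that cannot go in nor the narrow one), press it squarely down on the plate until the plate bottoms out, and hold it fully down for about a second. Then let the plate spring back up, and leave the tamper standing upright in the middle of the round black rubber mat.

Things in the scene. Friction and masses are not known exactly. Their poses are not given: they have to be found in the camera images.
- tamper_grip (a point): Tamper, 120 mm tall, 0.24 kg, standing on the bench: flat aluminium foot 56 mm across, 14 mm thick; 14 mm stem; black handle 30 mm across, 60 to 120 mm up. Point: on the axis at mid-handle, 90 mm above the foot's underside; z up the axis. Two look-alikes of the same height stand in its row, order varies: feet 92 mm (too wide for the cell) and 34 mm (too narrow).
- plate_top (a point): Centre of the top face of the sprung plate (grey, 74 mm across, white filter disc on it); z up; moves with it. 44 mm above the bench when up, 26 when bottomed. It lies in the cell, an open aluminium cup fixed to the bench: 80 mm inside, 92 mm outside, rim 58 mm above the bench, on a 120 mm flange, with a brass spout at one side.
- press_plate (a joint): How far the plate is pressed down, in m: 0 = up, 0.018 = bottomed on its hard stop. It takes about 5 N to start it and 10 N to bottom it; the tamper's weight alone does not move it, and it springs back up when let go.
- mat_top (a point): Centre of the top face of the round black rubber mat, 130 mm across, 4 mm thick, fixed flat on the bench; z up. The tamper is left standing here, its foot wholly on the mat. Mat and cell may change places.
There are look-alikes about, which are no part of the job. Leave any red look-alike of the part that bears tamper_grip alone. Leave any orange look-alike of the part that bears plate_top alone.

How it is judged:
By the outcome, as a careful person would: the job done as asked, in the order asked, and still so for the second after the job is handed in, with the robot touching nothing.
It also fails if it takes over 48 s, if anything falls off the work surface, if the arm or the gripper's body presses on something with over 40 N, if the wrist force passes 120 N, or if a joint passes its speed limit or range.

## Working session

There is one attempt and no reset: what is moved stays moved. The work goes in short steps, Python scripts to look and compute and a tool call to move; the robot and the scene stay as the last step left them, time stands still between calls to the robot, and variables do not carry over. Pictures are saved under pics/ and viewed, and the job is handed in when it is done.

Besides the shell and the picture viewer there is one more tool, called after "Call:" in YAML: its name, and indented under it one key for each argument. jog_arm: Moves the arm, as the interface text tells. Its arguments: {"type":"object","properties":{"motion":{"type":"array","items":{"type":"array","items":{"type":"array","items":{"type":"number"}}}},"newtons":{"type":"number"}},"required":["motion"]}

```bash
mkdir -p pics
python3 - <<'E'
from station import arm, optics
import cv2
s=arm.get_state(); print(s)
for n in ["scene","top","wrist"]:
    f=optics.grab_frame(n); cv2.imwrite(f"pics/{n}0.png",f[:,:,::-1])
    print(n,optics.camera_model(n))
E
```

```text
{'t': 0.0, 'q': array([-9.23907319e-01,  3.59371740e-01,  1.10279301e-02, -3.87607125e-04,
       -1.22408322e+00, -2.88086975e-01]), 'qd': array([ 0.00105157, -0.00137885, -0.00050143, -0.00130372, -0.00012375,
        0.00071259]), 'joint_efforts': array([ 1.86380654e-03, -5.82712054e+01,  2.93066454e+01,  6.99733034e+00,
        7.14212714e-03, -2.26420320e-04]), 'eef_pos': array([ 0.23683953, -0.6315828 ,  0.24761224]), 'ee_rot': array([ 3.13992562e+00, -1.14005989e-04, -2.78292253e+00]), 'force': array([ 0.54550484, -0.65168658,  0.05172837]), 'moment': array([ 0.01647684, -0.02537571,  0.00341587]), 'width': 0.08764651989642058}
scene {'mtx': array([[546.18175837,   0.        , 317.88893964],
       [  0.        , 546.18175837, 227.16025256],
       [  0.        ,   0.        ,   1.        ]]), 'D': array([-0.14402741,  0.        ,  0.        ,  0.        ,  0.        ]), 'R': array([[-0.3801158 ,  0.92491429, -0.00674754],
       [ 0.78744692,  0.31977604, -0.52694461],
       [-0.4852209 , -0.2056133 , -0.84987284]]), 't': array([ 0.17868557, -0.36241312,  1.69333612])}
top {
[... 330 characters left out ...]
6174],
       [ 0.14773097,  0.00743222, -0.98899966]]), 't': array([0.04114477, 0.53385803, 1.09972288])}
wrist {'mtx': array([[354.22994598,   0.        , 326.31893039],
       [  0.        , 354.22994598, 240.31869871],
       [  0.        ,   0.        ,   1.        ]]), 'D': array([0.00145149, 0.        , 0.        , 0.        , 0.        ]), 'mount': array([[-1.28826261e-03, -9.57483107e-01, -2.88486464e-01,
         7.84931338e-02],
       [ 9.99999102e-01, -1.12713239e-03, -7.24648316e-04,
         1.27104512e-04],
       [ 3.68676082e-04, -2.88487139e-01,  9.57483700e-01,
        -1.34670018e-01],
       [ 0.00000000e+00,  0.00000000e+00,  0.00000000e+00,
         1.00000000e+00]])}
```

View pics/scene0.png

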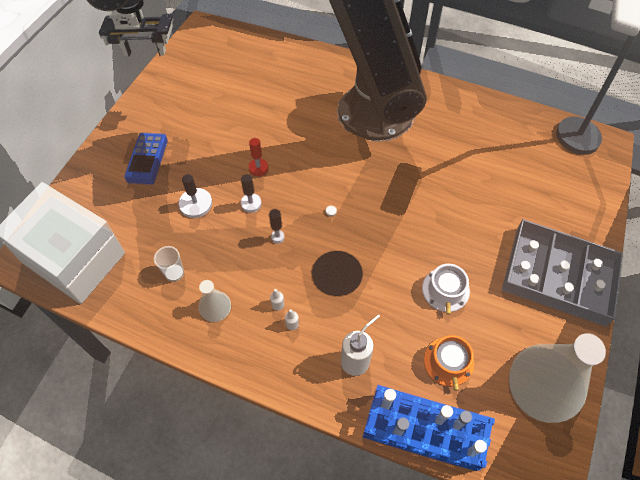

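View pics/top0.png

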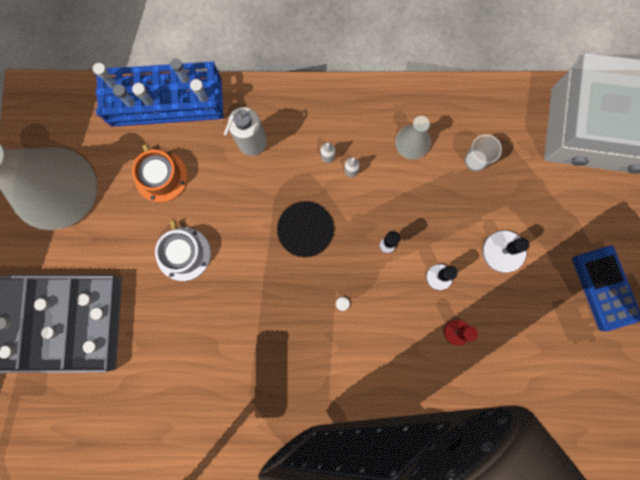

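View pics/wrist0.png

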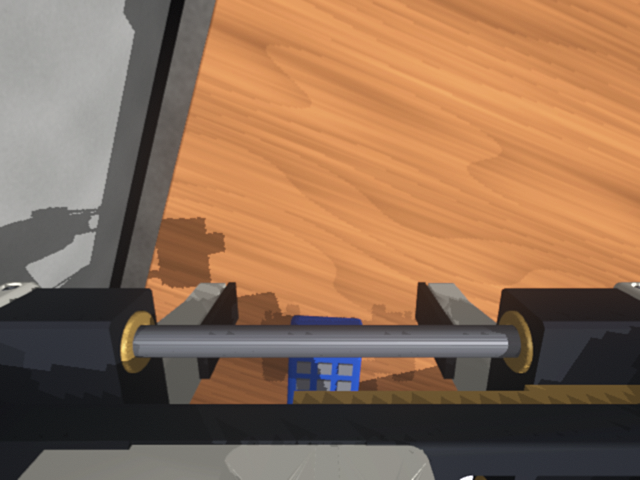

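Candidates (top view): three black-handled tampers with feet at (389,244) small, (440,277) medium and (505,251) wide, plus a red one at (460,333). The medium one fits the description. The cell is the grey cup at (178,251), not the orange one at (155,172). The mat is at (306,229). I'll confirm this in enlarged crops.

Run:
```python
import cv2, numpy as np
t=cv2.imread('pics/top0.png'); s=cv2.imread('pics/scene0.png')
a=cv2.resize(t[210:310,360:540],None,fx=4.4,fy=4.4,interpolation=cv2.INTER_CUBIC)
cv2.imwrite('pics/c1.png',a)
b=cv2.resize(t[200:300,140:350],None,fx=3.8,fy=3.8,interpolation=cv2.INTER_CUBIC)
cv2.imwrite('pics/c2.png',b)
c=cv2.resize(s[150:260,160:310],None,fx=5,fy=5,interpolation=cv2.INTER_CUBIC)
cv2.imwrite('pics/c3.png',c)
d=cv2.resize(s[240:330,300:490],None,fx=4,fy=4,interpolation=cv2.INTER_CUBIC)
cv2.imwrite('pics/c4.png',d)
```

```text
(no output)
```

View pics/c1.png

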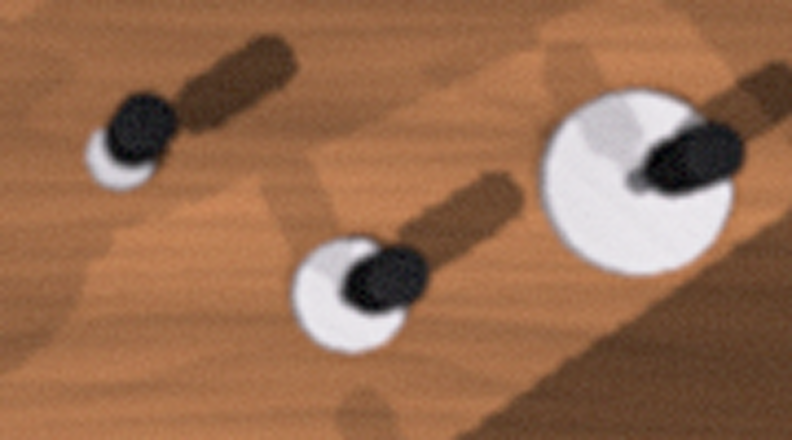

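View pics/c2.png

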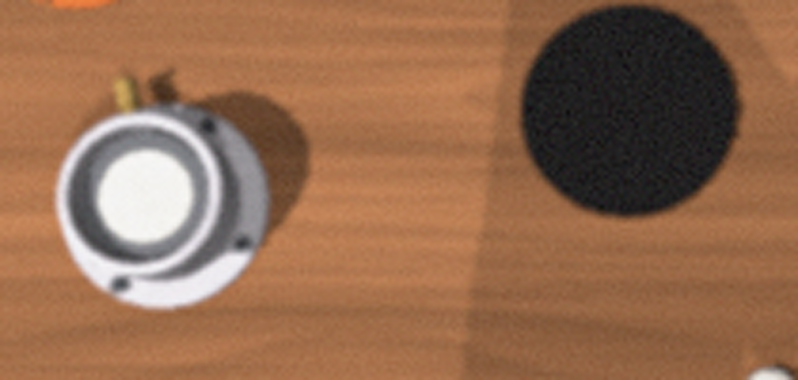

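View pics/c3.png

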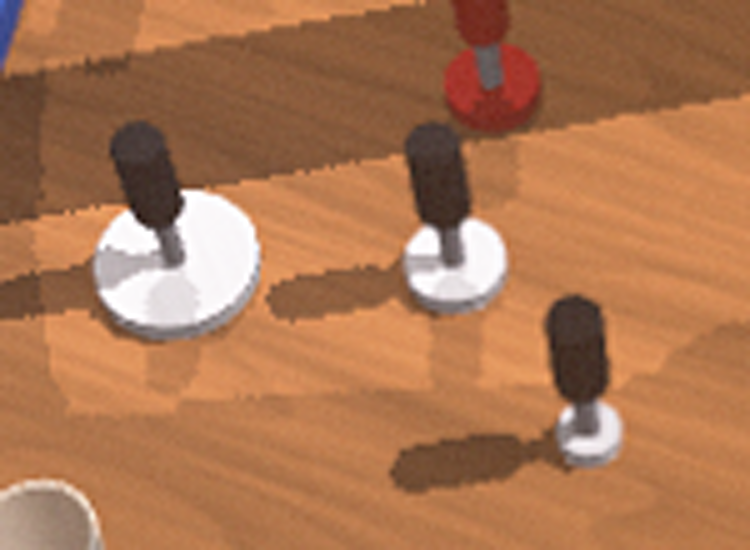

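View pics/c4.png

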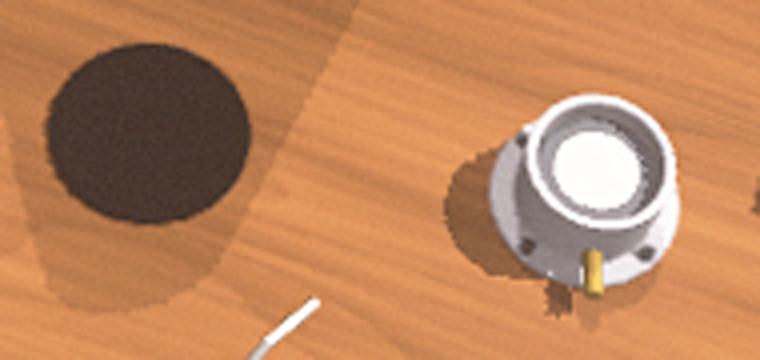

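```bash
cat > h.py <<'E'
import cv2, numpy as np
from station import arm, optics
from scipy.spatial.transform import Rotation as Rn
def cam(n,s=None):
    m=optics.camera_model(n)
    if n=="wrist":
        T=np.eye(4);T[:3,:3]=Rn.from_euler('xyz',s['ee_rot']).as_matrix();T[:3,3]=s['eef_pos']
        W=T@m['mount']; R=W[:3,:3].T; t=-R@W[:3,3]
    else: R,t=m['R'],m['t']
    return m['mtx'],m['D'],R,t
def ray(n,px,z,s=None):
    K,D,R,t=cam(n,s)
    u=cv2.undistortPoints(np.array([[px]],float),K,D)[0,0]
    C=-R.T@t; d=R.T@np.array([u[0],u[1],1]); return C+d*(z-C[2])/d[2]
def proj(n,X,s=None):
    K,D,R,t=cam(n,s); return cv2.projectPoints(np.array([X],float),cv2.Rodrigues(R)[0],t,K,D)[0][0,0]
def crop(c,off,k): return [(c[0]+.5)/k-.5+off[0],(c[1]+.5)/k-.5+off[1]]
E
python3 - <<'E'
from h import *
c1=lambda *c:crop(c,(360,210),4.4); c2=lambda *c:crop(c,(140,200),3.8)
c3=lambda *c:crop(c,(160,150),5); c4=lambda *c:crop(c,(300,240),4)
for n,a,b,z in [("foot",c1(350.5,295.5),c3(455,259),.014),("handletop",c1(393,274),c3(433,139),.12),
 ("rim",c2(139.5,193.5),c4(602,161),.058),("filter",c2(145.5,196.5),c4(596,170),.045),("mat",c2(631,110.5),c4(149,133.5),.004)]:
    print(n,ray("top",a,z).round(4),ray("scene",b,z).round(4))
for f,w in [("foot",(c1(293,295.5),c1(408,295.5))),("wide",(c1(541,181),c1(733,181))),("narrow",(c1(86,155),c1(157,155)))]:
    print(f,np.linalg.norm(ray("top",w[0],.014)-ray("top",w[1],.014)))
E
```

```text
foot [ 0.4641 -0.2029  0.014 ] [ 0.4622 -0.2033  0.014 ]
handletop [ 0.4649 -0.2005  0.12  ] [ 0.4597 -0.2043  0.12  ]
rim [0.5141 0.3655 0.058 ] [0.5133 0.3671 0.058 ]
filter [0.5142 0.3659 0.045 ] [0.5135 0.366  0.045 ]
mat [0.5722 0.0926 0.004 ] [0.573  0.0947 0.004 ]
foot 0.05716773880558742
wide 0.0951879914554838
narrow 0.035814599408367266
```

```bash
cat >> h.py <<'E'
def go(X,yaw=None):
    s=arm.get_state(); R=Rn.from_euler('xyz',s['ee_rot'])
    d=R.inv().apply(np.array(X)-s['eef_pos'])
    tgt=Rn.from_euler('xyz',[np.pi,0,s['ee_rot'][2] if yaw is None else yaw])
    print("t",round(s['t'],2),"pos",s['eef_pos'].round(4),"rot",np.degrees(s['ee_rot']).round(2),"w",round(s['width'],4),"F",s['force'].round(1))
    print("shift",d.round(4),"turn deg",np.degrees((R.inv()*tgt).as_rotvec()).round(2))
E
python3 -c "
from h import *
go([.4632,-.203,.2])"
```

```text
t 0.15 pos [ 0.2369 -0.6317  0.2478] rot [ 1.7993e+02 -1.0000e-02 -1.5945e+02] w 0.0878 F [-0.2 -1.1 -0.4]
shift [-0.3624  0.3219  0.0482] turn deg [ 0.07 -0.01 -0.  ]
```

Call:
jog_arm:
  motion:
    - [[-0.362,0.322,0.048,0,0,0,0.0876],[-0.362,0.322,0.048,0,0,0,0.0876],[-0.362,0.322,0.048,0,0,0,0.0876],[-0.362,0.322,0.048,0,0,0,0.0876],[-0.362,0.322,0.048,0,0,0,0.0876],[-0.362,0.322,0.048,0,0,0,0.0876],[-0.362,0.322,0.048,0,0,0,0.0876],[-0.362,0.322,0.048,0,0,0,0.0876]]
  newtons: 50

```text
t: 0.95
eef_pos: [0.4228, -0.2779, 0.2088]
ee_rot: [3.14, 0.0, -2.783]
force: [1.0, -0.4, 1.1]
width: 0.0874
```

```bash
python3 -c "
from h import *
go([.4632,-.203,.2])"
```

```text
t 0.95 pos [ 0.4228 -0.2779  0.2088] rot [ 1.7994e+02  1.0000e-02 -1.5945e+02] w 0.0874 F [ 1.  -0.4  1.1]
shift [-0.0641  0.0559  0.0089] turn deg [0.06 0.01 0.  ]
```

Call:
jog_arm:
  motion:
    - [[-0.064,0.056,0.009,0,0,0,0.0876],[-0.064,0.056,0.009,0,0,0,0.0876],[-0.064,0.056,0.009,0,0,0,0.0876],[-0.064,0.056,0.009,0,0,0,0.0876]]

```text
t: 1.35
eef_pos: [0.4633, -0.2021, 0.1997]
ee_rot: [3.14, -0.0, -2.781]
force: [0.0, 0.6, 0.7]
width: 0.0876
```

Run:
```python
from h import *
s=arm.get_state(); f=optics.grab_frame("wrist"); cv2.imwrite("pics/w1.png",f[:,:,::-1])
for z in (0,.014,.12): print(proj("wrist",[.4632,-.203,z],s))
go([.4632,-.203,.093])
```

```text
[325.28583296 217.98319335]
[325.25896333 221.41389714]
[324.95285488 260.49474155]
t 1.4 pos [ 0.463  -0.2029  0.1998] rot [ 1.7993e+02 -1.0000e-02 -1.5940e+02] w 0.0875 F [ 0.5 -0.2 -1.1]
shift [-0.0002 -0.0003  0.1068] turn deg [ 0.07 -0.01 -0.  ]
```

View pics/w1.png

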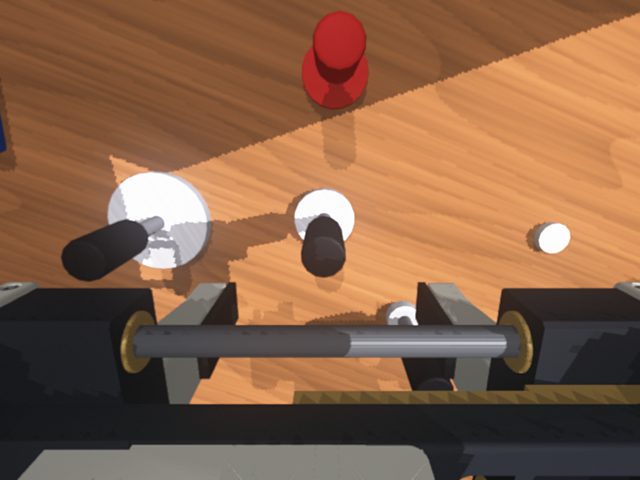

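The red look-alike is at (335,60), the wide tamper at (160,220), and the medium tamper has its foot at (325,219) and handle top at (323,256). That agrees with the prediction to within 2 mm. The narrow tamper shows near the right finger, so I'll check that clearance.

Run:
```python
from h import *
s=arm.get_state(); R=Rn.from_euler('xyz',s['ee_rot'])
for n,c in [("narrow",(121,155)),("wide",(637,182))]:
    X=ray("top",crop(c,(360,210),4.4),.014); print(n,X.round(3),R.inv().apply(X-s['eef_pos']).round(3))
```

```text
narrow [ 0.535 -0.089  0.014] [-0.107  0.081  0.186]
wide [ 0.522 -0.347  0.014] [-0.004 -0.156  0.186]
```

Both neighbours are clear of the fingers. Descending and gripping.

Call:
jog_arm:
  motion:
    - [[-0.001,0,0.04,0,0,0,0.0876],[-0.001,0,0.08,0,0,0,0.0876],[-0.001,0,0.107,0,0,0,0.0876],[-0.001,0,0.107,0,0,0,0.0876],[-0.001,0,0.107,0,0,0,0.02],[-0.001,0,0.107,0,0,0,0.02],[-0.001,0,0.107,0,0,0,0.02],[-0.001,0,0.107,0,0,0,0.02]]
  newtons: 50

```text
t: 2.2
eef_pos: [0.4645, -0.2025, 0.094]
ee_rot: [3.141, 0.002, -2.782]
force: [-0.1, 0.9, 0.2]
width: 0.0614
```

Call:
jog_arm:
  motion:
    - [[0,0,0,0,0,0,0.02],[0,0,0,0,0,0,0.02],[0,0,0,0,0,0,0.02]]

```text
t: 2.5
eef_pos: [0.4646, -0.2025, 0.0942]
ee_rot: [3.141, 0.002, -2.782]
force: [0.8, 0.5, -0.3]
width: 0.0373
```

Call:
jog_arm:
  motion:
    - [[0,0,0,0,0,0,0.02],[0,0,0,0,0,0,0.02],[0,0,0,0,0,0,0.02],[0,0,0,0,0,0,0.02],[0,0,0,0,0,0,0.02]]

```text
t: 3.0
eef_pos: [0.4645, -0.2024, 0.0941]
ee_rot: [3.141, 0.002, -2.782]
force: [0.2, 1.1, -0.9]
width: 0.0292
```

```bash
python3 -c "
from h import *
go([.4646,-.2025,.235])"
```

```text
t 3.0 pos [ 0.4645 -0.2024  0.0941] rot [ 1.7998e+02  1.2000e-01 -1.5940e+02] w 0.0292 F [ 0.2  1.1 -0.9]
shift [-4.000e-04 -1.000e-04 -1.409e-01] turn deg [0.02 0.12 0.  ]
```

Gripped at 29 mm, as expected for the 30 mm handle. Lifting in gentle steps.

Call:
jog_arm:
  motion:
    - [[0,0,-0.02,0,0,0,0.02],[0,0,-0.05,0,0,0,0.02],[0,0,-0.08,0,0,0,0.02],[0,0,-0.11,0,0,0,0.02],[0,0,-0.135,0,0,0,0.02],[0,0,-0.145,0,0,0,0.02],[0,0,-0.145,0,0,0,0.02]]

```text
t: 3.7
eef_pos: [0.4647, -0.2025, 0.2399]
ee_rot: [-3.141, 0.004, -2.782]
force: [0.0, -0.7, -3.5]
width: 0.0293
```

Run:
```python
from h import *
s=arm.get_state(); f=optics.grab_frame("scene"); cv2.imwrite("pics/s2.png",cv2.resize(f[100:300,150:420,::-1],None,fx=2.9,fy=2.9))
f=optics.grab_frame("wrist"); cv2.imwrite("pics/w2.png",f[:,:,::-1])
go([.5138,.366,.238])
```

```text
t 3.8 pos [ 0.4635 -0.2023  0.2377] rot [ 1.7991e+02  4.0000e-02 -1.5941e+02] w 0.029 F [ 0.3 -1.1 -2.9]
shift [-0.2469  0.5143  0.0007] turn deg [0.09 0.04 0.  ]
```

View pics/s2.png

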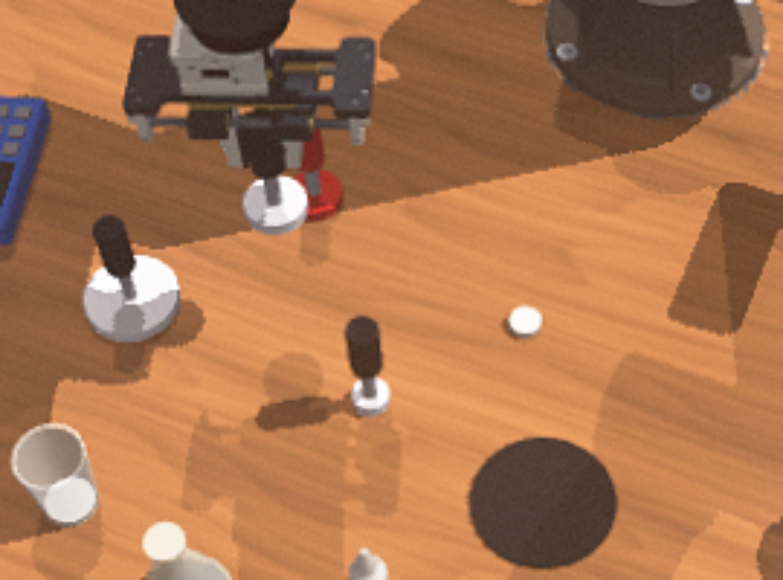

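View pics/w2.png

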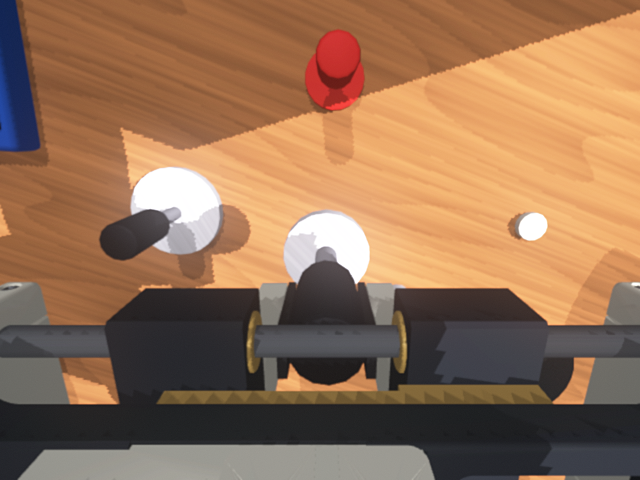

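The tamper hangs upright in the grip, its foot centred at wrist pixel (327,252). Carrying it to the cell.

Call:
jog_arm:
  motion:
    - [[-0.008,0.017,0,0,0,0,0.02],[-0.022,0.045,0,0,0,0,0.02],[-0.038,0.08,0,0,0,0,0.02],[-0.056,0.117,0,0,0,0,0.02],[-0.074,0.154,0,0,0,0,0.02],[-0.092,0.191,0,0,0,0,0.02],[-0.11,0.228,0,0,0,0,0.02],[-0.128,0.265,0,0,0,0,0.02]]

```text
t: 4.6
eef_pos: [0.4892, 0.0922, 0.2364]
ee_rot: [3.14, -0.002, -2.782]
force: [1.4, -0.9, -2.0]
width: 0.0295
```

```bash
python3 -c "
from h import *
go([.5148,.366,.24],np.radians(-159.4))"
```

```text
t 4.6 pos [0.4892 0.0922 0.2364] rot [ 1.7992e+02 -1.3000e-01 -1.5942e+02] w 0.0295 F [ 1.4 -0.9 -2. ]
shift [-0.1202  0.2474 -0.0036] turn deg [ 0.08 -0.13 -0.02]
```

Call:
jog_arm:
  motion:
    - [[-0.018,0.037,-0.003,0,0,0,0.02],[-0.036,0.074,-0.003,0,0,0,0.02],[-0.054,0.111,-0.003,0,0,0,0.02],[-0.072,0.148,-0.003,0,0,0,0.02],[-0.09,0.185,-0.003,0,0,0,0.02],[-0.105,0.216,-0.003,0,0,0,0.02],[-0.115,0.237,-0.003,0,0,0,0.02],[-0.12,0.247,-0.003,0,0,0,0.02]]

```text
t: 5.4
eef_pos: [0.514, 0.3672, 0.2364]
ee_rot: [-3.141, -0.006, -2.781]
force: [0.2, -0.4, -2.6]
width: 0.0294
```

Call:
jog_arm:
  motion:
    - [[-0.001,0,0,0,0,0,0.02],[-0.001,0,0,0,0,0,0.02]]

```text
t: 5.6
eef_pos: [0.5144, 0.3667, 0.2345]
ee_rot: [-3.14, -0.009, -2.781]
force: [0.0, -0.5, -3.3]
width: 0.0295
```

Run:
```python
from h import *
s=arm.get_state()
f=optics.grab_frame("wrist"); cv2.imwrite("pics/w3.png",f[:,:,::-1])
f=optics.grab_frame("top"); cv2.imwrite("pics/t3.png",cv2.resize(f[120:320,60:320,::-1],None,fx=3,fy=3))
for z in (.058,): 
    for r in (.040,.046):
        print(r,[proj("wrist",[.5138+r*np.cos(a),.366+r*np.sin(a),z],s).round(0) for a in np.arange(4)*np.pi/2+.36])
go([.5148,.366,.16],np.radians(-159.4))
```

```text
0.04 [array([326., 266.]), array([370., 225.]), array([326., 180.]), array([282., 225.])]
0.046 [array([326., 272.]), array([377., 225.]), array([326., 173.]), array([275., 225.])]
t 5.7 pos [0.5148 0.3663 0.2358] rot [-179.94   -0.4  -159.39] w 0.0291 F [-0.5  0.2 -2.2]
shift [-0.0004 -0.0002  0.0758] turn deg [-0.06 -0.4   0.01]
```

View pics/w3.png

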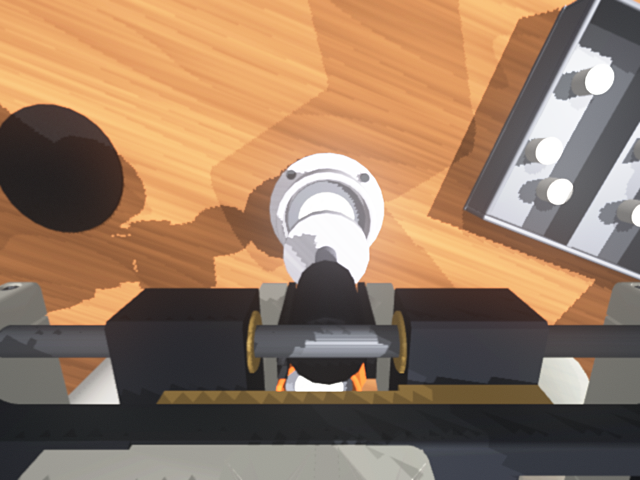

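View pics/t3.png

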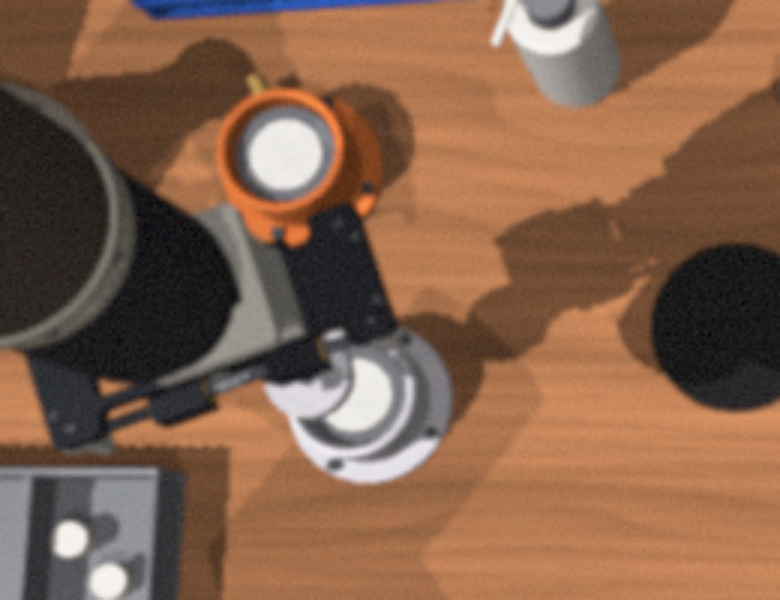

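Run:
```python
from h import *
s=arm.get_state()
f=cv2.imread("pics/w3.png"); g=f.copy()
c=cv2.resize(f[140:300,250:400],None,fx=5,fy=5,interpolation=cv2.INTER_CUBIC)
for z,r in ((.058,.046),(.058,.040),(.0045,.060),(.045,.028)):
    P=np.array([proj("wrist",[.5138+r*np.cos(a),.366+r*np.sin(a),z],s) for a in np.arange(40)/40*2*np.pi])
    P=((P-[250,140]+.5)*5-.5).astype(int)
    for p in P: cv2.circle(c,tuple(map(int,p)),2,(0,0,255),-1)
cv2.imwrite("pics/w3c.png",c[:600])
```

```text
(no output)
```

View pics/w3c.png

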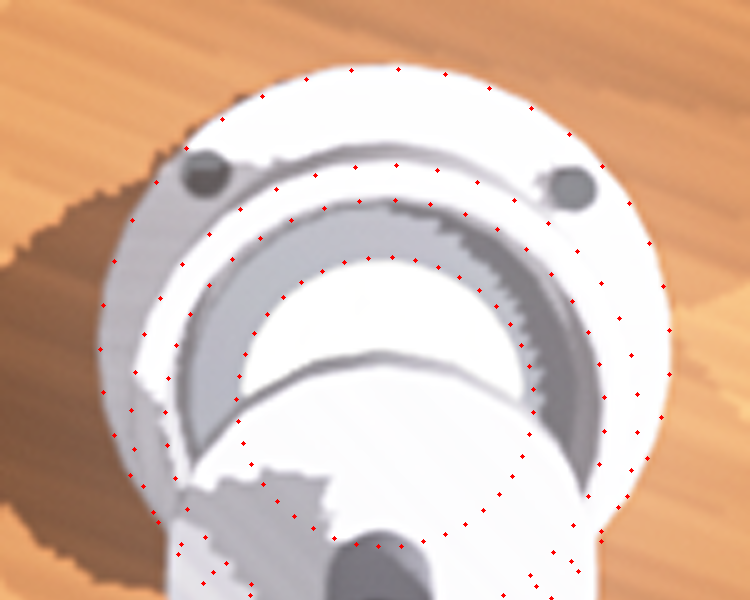

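The overlay matches the cell rim to about 1 mm, and the held foot is centred on it. Descending to just above the plate and trimming the 0.4° tilt.

Call:
jog_arm:
  motion:
    - [[0,0,0.025,0,-0.4,0,0.02],[0,0,0.05,0,-0.4,0,0.02],[0,0,0.07,0,-0.4,0,0.02],[0,0,0.082,0,-0.4,0,0.02],[0,0,0.088,0,-0.4,0,0.02],[0,0,0.09,0,-0.4,0,0.02],[0,0,0.09,0,-0.4,0,0.02]]

```text
t: 6.4
eef_pos: [0.5146, 0.3662, 0.1465]
ee_rot: [-3.141, 0.001, -2.782]
force: [-0.3, -0.6, -2.2]
width: 0.029
```

Run:
```python
from h import *
s=arm.get_state()
f=optics.grab_frame("wrist"); cv2.imwrite("pics/w4.png",cv2.resize(f[140:300,250:400,::-1],None,fx=3.7,fy=3.7))
f=optics.grab_frame("scene"); cv2.imwrite("pics/s4.png",cv2.resize(f[180:350,350:550,::-1],None,fx=3.5,fy=3.5))
go([.5148,.366,.12],np.radians(-159.4))
```

```text
t 6.5 pos [0.5147 0.3664 0.1469] rot [-1.7998e+02  9.0000e-02 -1.5938e+02] w 0.0298 F [-0.5 -0.5 -2.6]
shift [ 0.0001 -0.0004  0.0269] turn deg [-0.02  0.09  0.02]
```

View pics/w4.png

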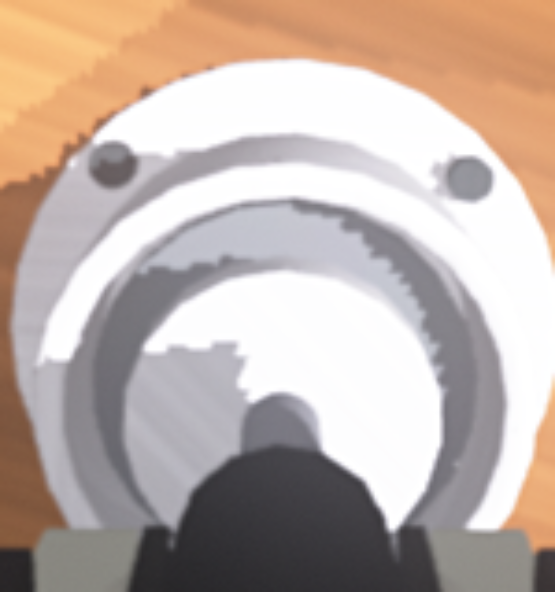

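View pics/s4.png

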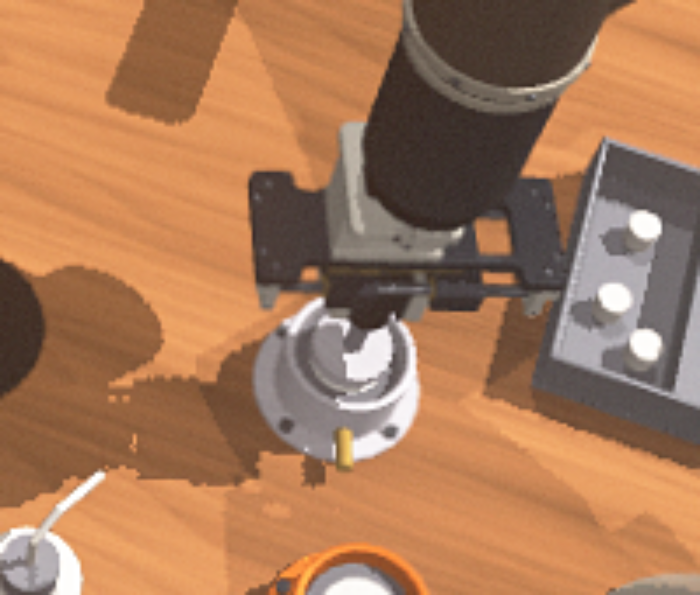

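The foot is inside the cell, concentric (foot 122–443 within the bore 95–470). Pressing slowly now.

Call:
jog_arm:
  motion:
    - [[0,0,0.004,0,0,0,0.02],[0,0,0.008,0,0,0,0.02],[0,0,0.011,0,0,0,0.02],[0,0,0.014,0,0,0,0.02],[0,0,0.017,0,0,0,0.02],[0,0,0.02,0,0,0,0.02],[0,0,0.022,0,0,0,0.02],[0,0,0.022,0,0,0,0.02]]
  newtons: 60

```text
t: 7.3
eef_pos: [0.515, 0.3666, 0.125]
ee_rot: [-3.141, 0.002, -2.782]
force: [-0.6, 0.2, 5.1]
width: 0.0293
```

```bash
python3 -c "
from h import *
go([.5148,.366,.12],np.radians(-159.4))"
```

```text
t 7.3 pos [0.515  0.3666 0.125 ] rot [-1.7999e+02  1.3000e-01 -1.5937e+02] w 0.0293 F [-0.6  0.2  5.1]
shift [ 0.0004 -0.0005  0.005 ] turn deg [-0.01  0.13  0.03]
```

Call:
jog_arm:
  motion:
    - [[0,0,0.002,0,0,0,0.02],[0,0,0.004,0,0,0,0.02],[0,0,0.005,0,0,0,0.02],[0,0,0.005,0,0,0,0.02]]

```text
t: 7.7
eef_pos: [0.515, 0.3667, 0.1204]
ee_rot: [-3.142, 0.003, -2.781]
force: [-2.5, -0.7, 8.5]
width: 0.0289
```

Call:
jog_arm:
  motion:
    - [[0,0,0.001,0,0,0,0.02],[0,0,0.002,0,0,0,0.02],[0,0,0.002,0,0,0,0.02]]

```text
t: 8.0
eef_pos: [0.5152, 0.3668, 0.12]
ee_rot: [-3.142, 0.003, -2.781]
force: [-5.2, -2.0, 14.8]
width: 0.0294
```

The force has jumped while z stopped at 0.120, so the plate is on its stop (18 mm of travel from contact). Holding about 1.4 s.

Call:
jog_arm:
  motion:
    - [[0,0,0.002,0,0,0,0.02],[0,0,0.002,0,0,0,0.02],[0,0,0.002,0,0,0,0.02],[0,0,0.002,0,0,0,0.02],[0,0,0.002,0,0,0,0.02],[0,0,0.002,0,0,0,0.02],[0,0,0.002,0,0,0,0.02]]

```text
t: 8.7
eef_pos: [0.5153, 0.3668, 0.12]
ee_rot: [-3.142, 0.005, -2.78]
force: [-6.0, -3.0, 16.9]
width: 0.0292
```

Call:
jog_arm:
  motion:
    - [[0,0,0.002,0,0,0,0.02],[0,0,0.002,0,0,0,0.02],[0,0,0.002,0,0,0,0.02],[0,0,0.002,0,0,0,0.02],[0,0,0.002,0,0,0,0.02],[0,0,0.002,0,0,0,0.02]]

```text
t: 9.3
eef_pos: [0.5153, 0.3667, 0.12]
ee_rot: [3.142, 0.005, -2.78]
force: [-7.1, -2.9, 18.0]
width: 0.0293
```

Run:
```python
from h import *
s=arm.get_state()
f=optics.grab_frame("wrist"); cv2.imwrite("pics/w5.png",cv2.resize(f[140:300,250:400,::-1],None,fx=3.7,fy=3.7))
go([.5148,.366,.24],np.radians(-159.4)); print(s['moment'])
```

```text
t 9.35 pos [0.5153 0.3667 0.1199] rot [ 180.      0.31 -159.27] w 0.0292 F [-7.7 -2.2 18.1]
shift [ 0.     -0.0005 -0.1201] turn deg [0.   0.31 0.13]
[-1.04210632  2.9886532  -0.03050745]
```

View pics/w5.png

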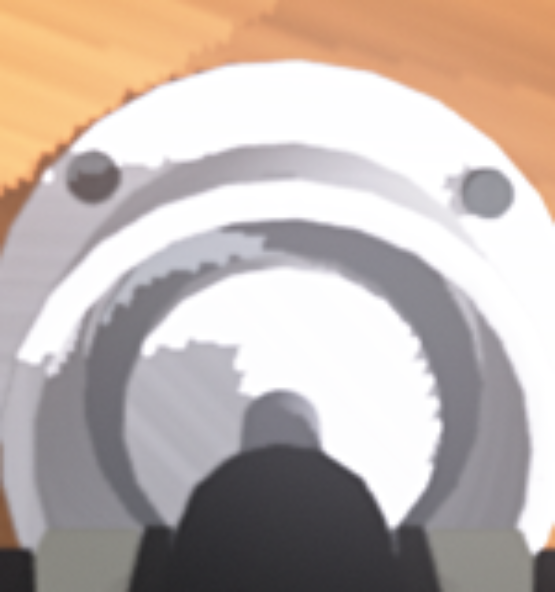

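The foot sits in the same image position relative to the gripper, so nothing slipped, and the hold lasted over 1.3 s. Letting the plate rise, then lifting out.

Call:
jog_arm:
  motion:
    - [[0,0,-0.004,0,0,0,0.02],[0,0,-0.01,0,0,0,0.02],[0,0,-0.018,0,0,0,0.02],[0,0,-0.03,0,0,0,0.02],[0,0,-0.055,0,0,0,0.02],[0,0,-0.08,0,0,0,0.02],[0,0,-0.1,0,0,0,0.02],[0,0,-0.11,0,0,0,0.02]]

```text
t: 10.15
eef_pos: [0.5152, 0.3669, 0.2319]
ee_rot: [3.141, 0.007, -2.78]
force: [-0.0, -0.3, -2.7]
width: 0.0294
```

Run:
```python
from h import *
s=arm.get_state()
f=optics.grab_frame("wrist"); cv2.imwrite("pics/w6.png",f[:,:,::-1])
go([.5736,.0940,.225],np.radians(-159.4)); print(s['moment'])
```

```text
t 10.2 pos [0.5154 0.3671 0.2328] rot [ 179.92    0.49 -159.27] w 0.0292 F [1.3 0.2 0. ]
shift [ 0.0424 -0.276   0.007 ] turn deg [0.08 0.49 0.14]
[-0.01992294 -0.05188401  0.02952509]
```

View pics/w6.png

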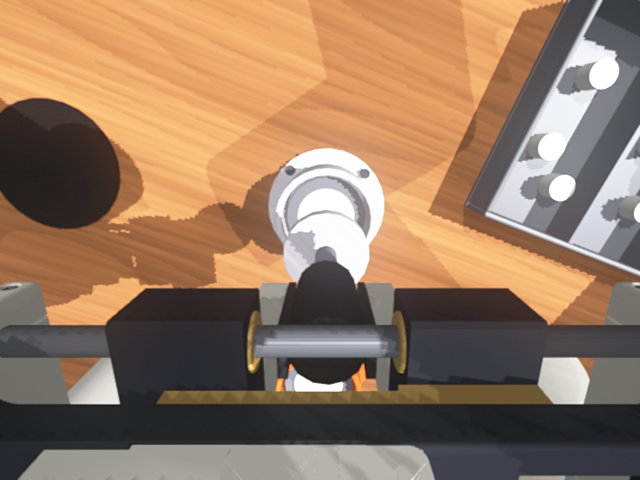

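The tamper is still held as before, and the plate and filter are back up with the filter flat at (325,205). Moving to the mat and trimming the tilt.

Call:
jog_arm:
  motion:
    - [[0.004,-0.02,0,0,0.5,0.1,0.02],[0.01,-0.055,0,0,0.5,0.1,0.02],[0.016,-0.095,0,0,0.5,0.1,0.02],[0.022,-0.135,0.007,0,0.5,0.1,0.02],[0.029,-0.18,0.007,0,0.5,0.1,0.02],[0.035,-0.225,0.007,0,0.5,0.1,0.02],[0.04,-0.26,0.007,0,0.5,0.1,0.02],[0.042,-0.276,0.007,0,0.5,0.1,0.02]]

```text
t: 11.0
eef_pos: [0.5733, 0.0906, 0.2238]
ee_rot: [3.14, -0.003, -2.784]
force: [-0.3, 0.0, -2.9]
width: 0.0288
```

Call:
jog_arm:
  motion:
    - [[0,0,0,0,0,0,0.02]]

```text
t: 11.1
eef_pos: [0.5731, 0.0883, 0.2228]
ee_rot: [3.14, -0.004, -2.787]
force: [-0.1, 0.6, -1.9]
width: 0.0294
```

Run:
```python
from h import *
s=arm.get_state()
f=optics.grab_frame("wrist"); f=np.ascontiguousarray(f[:,:,::-1])
for a in np.arange(40)/40*2*np.pi: cv2.circle(f,tuple(int(round(v)) for v in proj("wrist",[.5726+.065*np.cos(a),.0936+.065*np.sin(a),.004],s)),1,(0,0,255),-1)
cv2.imwrite("pics/w7.png",f)
go([.5736,.0940,.101],np.radians(-159.4))
```

```text
t 11.15 pos [0.5728 0.089  0.2226] rot [ 179.92   -0.28 -159.67] w 0.0292 F [-0.8 -0.2 -2.7]
shift [-0.0031  0.0042  0.1216] turn deg [ 0.08 -0.28 -0.27]
```

View pics/w7.png

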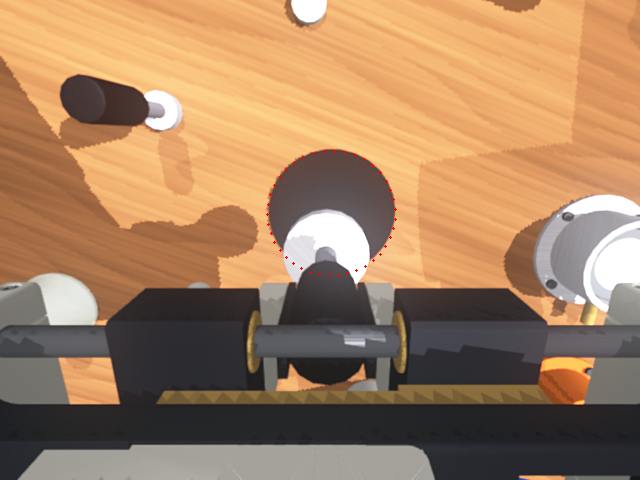

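The overlay matches the mat outline (267–395, top 150). Lowering with the small correction.

Call:
jog_arm:
  motion:
    - [[-0.002,0.003,0.02,0,-0.3,-0.3,0.02],[-0.003,0.004,0.045,0,-0.3,-0.3,0.02],[-0.003,0.004,0.075,0,-0.3,-0.3,0.02],[-0.003,0.004,0.1,0,-0.3,-0.3,0.02],[-0.003,0.004,0.114,0,-0.3,-0.3,0.02],[-0.003,0.004,0.119,0,-0.3,-0.3,0.02],[-0.003,0.004,0.12,0,-0.3,-0.3,0.02],[-0.003,0.004,0.12,0,-0.3,-0.3,0.02]]

```text
t: 11.95
eef_pos: [0.5739, 0.0944, 0.1031]
ee_rot: [3.14, 0.001, -2.781]
force: [0.2, -0.3, -1.6]
width: 0.0294
```

Run:
```python
from h import *
go([.5736,.0940,.098],np.radians(-159.4))
```

```text
t 11.95 pos [0.5739 0.0944 0.1031] rot [ 1.7992e+02  6.0000e-02 -1.5932e+02] w 0.0294 F [ 0.2 -0.3 -1.6]
shift [ 0.0005 -0.0003  0.0051] turn deg [0.08 0.06 0.08]
```

Call:
jog_arm:
  motion:
    - [[0,0,0.002,0,0,0,0.02],[0,0,0.004,0,0,0,0.02],[0,0,0.005,0,0,0,0.02],[0,0,0.005,0,0,0,0.02],[0,0,0.005,0,0,0,0.02]]

```text
t: 12.45
eef_pos: [0.574, 0.0944, 0.0982]
ee_rot: [3.14, 0.001, -2.781]
force: [0.2, -0.4, -2.9]
width: 0.0293
```

Call:
jog_arm:
  motion:
    - [[0,0,0.001,0,0,0,0.02],[0,0,0.001,0,0,0,0.02],[0,0,0.001,0,0,0,0.02]]

```text
t: 12.75
eef_pos: [0.5742, 0.0943, 0.0981]
ee_rot: [3.14, 0.002, -2.781]
force: [-2.7, -0.4, 5.0]
width: 0.0295
```

Foot contact (force now +5 N). Opening.

Call:
jog_arm:
  motion:
    - [[0,0,0,0,0,0,0.035],[0,0,0,0,0,0,0.04],[0,0,0,0,0,0,0.06],[0,0,0,0,0,0,0.0876],[0,0,0,0,0,0,0.0876],[0,0,0,0,0,0,0.0876],[0,0,0,0,0,0,0.0876],[0,0,0,0,0,0,0.0876]]

```text
t: 13.55
eef_pos: [0.5742, 0.0943, 0.098]
ee_rot: [3.14, 0.002, -2.781]
force: [0.6, 0.0, 0.1]
width: 0.0822
```

Call:
jog_arm:
  motion:
    - [[0,0,0,0,0,0,0.0876],[0,0,0,0,0,0,0.0876],[0,0,-0.02,0,0,0,0.0876],[0,0,-0.05,0,0,0,0.0876],[0,0,-0.09,0,0,0,0.0876],[0,0,-0.13,0,0,0,0.0876],[0,0,-0.15,0,0,0,0.0876],[0,0,-0.15,0,0,0,0.0876]]

```text
t: 14.35
eef_pos: [0.5756, 0.0945, 0.252]
ee_rot: [3.14, 0.008, -2.78]
force: [-0.9, -0.2, 0.0]
width: 0.0873
```

Run:
```python
from h import *
s=arm.get_state()
f=optics.grab_frame("wrist"); f=np.ascontiguousarray(f[:,:,::-1]); cv2.imwrite("pics/w8.png",f)
f=optics.grab_frame("scene"); cv2.imwrite("pics/s8.png",cv2.resize(f[180:340,230:490,::-1],None,fx=3,fy=3))
print(s['eef_pos'],s['force'],s['t'],s['width'])
```

```text
[0.57557261 0.09453562 0.25201421] [-0.89505347 -0.1930046   0.02056514] 14.35 0.08734857750067104
```

View pics/w8.png

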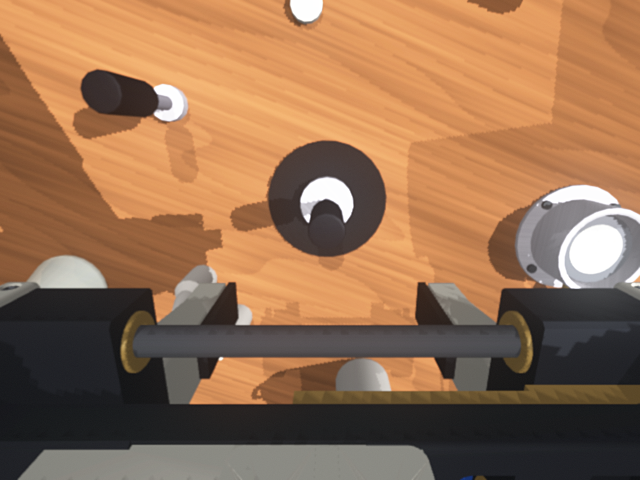

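View pics/s8.png

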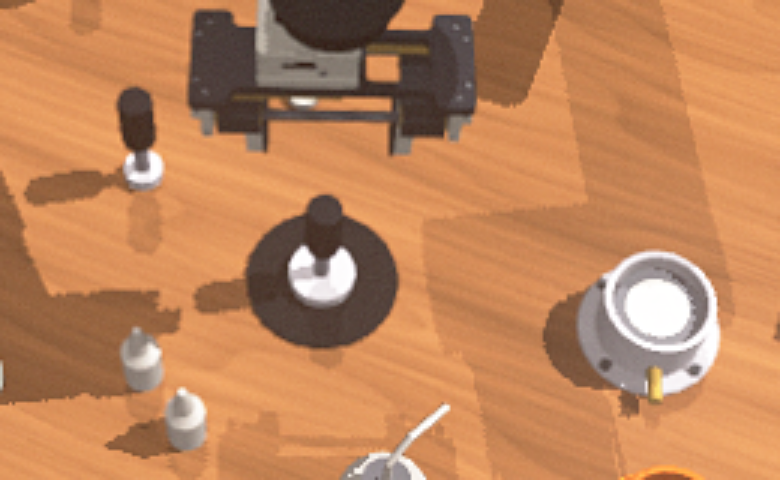

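The tamper stands upright on the mat: foot at (327,201) in the wrist view against a mat centre of (327,198). The plate is back up with its filter on it, and the gripper is clear.

```bash
python3 -c "
from station import arm
print(arm.job_done())"
```

```text
the job is handed in; nothing more can be done
None
```

The job is done and handed in at about 14.4 s of the 48 s allowed. I took the black-handled tamper with the 56 mm foot (measured at about 57 mm) and pressed it down in the grey cell. I held it there, let the plate up, and left the tamper standing on the black mat.

- **Press:** The tool came to rest at z = 0.120 m, which is 18 mm below where the foot should first touch the plate. The wrist force then rose from 8.5 to 18 N with almost no further travel, so the plate was on its stop. It stayed there for at least 1.3 s. The tool was tilted no more than 0.3° and the tamper did not slip in the grip. A sideways force of up to about 8 N built up during the hold and disappeared on lifting.
- **Final pictures:** The tamper stands upright, its foot within about 3 pixels of the mat's centre in the wrist view. The plate is back up with the filter flat on it. The gripper is open and about 15 cm above where it let go. I did not touch the red or orange look-alikes.

No check failed. The two fixed cameras agreed to about 2 mm on the foot, cell and mat. They differed by up to about 6 mm on the tamper's handle top, which the wrist view settled before I gripped it.

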